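# Snug up the spice jars and close the drawer

## Task

In the open spice drawer, loosen the clamp knob on the sliding divider, then push the divider to the left until the three jars on that side stand snug in a row against the drawer's left end, and turn the knob tight again to lock it there. Only then push the drawer fully home until it catches. Keep the jars standing and do not shift the things around the drawer.

Things in the scene. Friction and masses are not known exactly. Their poses are not given: they have to be found in the camera images.
- rack: White wooden spice-drawer unit fixed on the counter, case 200 (x) x 466 (y) x 135 high with a solid top. Origin: centre of the case's underside, on the counter. Its open front (face at x = -100 mm) looks to -x, towards the robot; its y axis runs along the unit to the robot's left. Place and yaw (about +-0.2) vary. The drawer slides along its x.
- drawer (a joint): How far the drawer is out, m: 0 = fully home, about 0.13 at the start, 0.16 at most. Pushing the drawer front to +x of the rack lowers it. It slides with 2 to 4 N until a spring catch resists over the last 11 mm (crest at 5 mm, about 7 N in all); past the crest the catch draws it home and holds it.
- drawer_front (a point): Middle of the outer face of the drawer's white front panel, 41 mm above the counter; axes as the rack's (+x into the drawer). Panel 452 wide, 25 thick, from 12 to 70 mm above the counter; when home it stands 25 mm proud of the case. A brass lip 140 wide in its middle sticks out 6 mm, 54 to 60 mm above the counter; the rest is flat and can be pushed.
- drawer_floor (a point): Centre of the floor of the jar channel, 20 mm above the counter; axes as the rack's. The channel lies right behind the front panel: 66 mm deep in x (centre 58 mm behind the panel's outer face), inner end walls at y = +-210 mm (70 mm above the counter), a 60 mm high wall behind. Five jars stand in it: three left (+y) of the divider with gaps, two right.
- divider (a joint): Place of the sliding divider, m, growing to the left (+y of the rack), 0 to 0.20; starts at 0 to 0.02. The plate's left face is at y = joint - 0.059 m in drawer_floor's frame: the three left jars are snug against the left end wall at joint = 0.269 - (sum of their diameters in m). Clamp loose: slides with 1.5 N plus about 1 N per jar pushed; clamp tight: does not slide.
- divider_plate (a point): On the jar channel's centre line, in the middle of the divider plate's thickness, at floor height (20 mm above the counter); axes as the rack's. The aluminium plate is 6 thick (y), spans the channel and stands from 24 to 82 mm above the counter.
- divider_saddle (a point): Top centre of the aluminium saddle block that carries the plate and rides on the top edge of the drawer's front panel: 29 (x) x 64 (y), from 70 to 94 mm above the counter; this point is at 94 mm, same y as the plate. Its flat end faces (32 mm to either side along y) are good to push. Axes as the rack's.
- clamp (a joint): Angle of the clamp knob on the saddle, rad: 0 = fully loose, 1.4 = fully tight (end stops); grows as the knob turns clockwise seen from above. The screw pad begins to press on the drawer front at about 0.8; below 0.5 the divider is free, from 1.1 up it is locked. Starts tight, 1.18 to 1.4. Takes up to about 0.2 N m and stays where it is left.
- clamp_grip (a point): Centre of the clamp knob's black bar grip, on its vertical axis, 109 mm above the counter. Bar 56 long (this point's x axis), 12 thick (its y axis), 22 high (98 to 120 mm above the counter). The knob's axis is 12.5 mm behind the panel's outer face, above the saddle; at 1.4 rad the bar lies along the drawer front, at 0 nearly across it.
- jar46: Round spice jar with lid and paper label, amber glass, black lid, diameter 46, 70 tall, about 0.1 to 0.2 kg, loose in the drawer's jar channel; origin at the centre of its underside, z up its axis. Which side of the divider it stands on varies.
- jar50: Round spice jar with lid and paper label, clear glass, steel lid, diameter 50, 70 tall, about 0.1 to 0.2 kg, loose in the drawer's jar channel; origin at the centre of its underside, z up its axis. Which side of the divider it stands on varies.
- jar54: Round spice jar with lid and paper label, brown stoneware, black lid, diameter 54, 70 tall, about 0.1 to 0.2 kg, loose in the drawer's jar channel; origin at the centre of its underside, z up its axis. Which side of the divider it stands on varies.
- jar58: Round spice jar with lid and paper label, amber glass, steel lid, diameter 58, 70 tall, about 0.1 to 0.2 kg, loose in the drawer's jar channel; origin at the centre of its underside, z up its axis. Which side of the divider it stands on varies.
- jar60: Round spice jar with lid and paper label, clear glass, black lid, diameter 60, 70 tall, about 0.1 to 0.2 kg, loose in the drawer's jar channel; origin at the centre of its underside, z up its axis. Which side of the divider it stands on varies.
- mug: White mug, 76 diameter with a handle on its +y side reaching about 70 from the axis, 82 tall; loose, on the counter before the drawer. Origin at the centre of its underside. Leave it.
- tin: Steel tin, 74 diameter, 80 tall; loose, on the counter before the drawer. Origin at the centre of its underside. Leave it.
- bowl: Small blue bowl, 76 diameter, 45 tall; loose, on the counter before the drawer. Origin at the centre of its underside. Leave it.
- oil: Green glass oil bottle, 60 diameter, 230 tall, loose, left of the unit. Origin at the centre of its underside. Leave it.
- mill: Dark wooden pepper mill, 54 diameter, 185 tall, loose, right of the unit. Origin at the centre of its underside. Leave it.
- teabox: Cardboard tea box 80 x 140 x 70 high, loose, on top of the unit's case. Origin at the centre of its underside. Leave it.
Not all that is in view belongs to the job. What is shaped like the jar46 but blue is not meant.

How it is judged:
By the outcome, as a careful person would: the job done as asked, in the order asked, and still so for the second after the job is handed in, with the robot touching nothing.
It also fails if it takes over 72 s, if anything falls off the work surface, if the arm or the gripper's body presses on something with over 40 N, if the wrist force passes 120 N, or if a joint passes its speed limit or range.

## Robot

A 6-joint arm with a two-finger parallel gripper is mounted at the origin on the work surface. World frame = base frame: x ahead of the robot, y to its left, z up, the work surface at z = 0. Lengths are in mm, angles in rad, forces in N, time in s.
With the tool pointing down it reaches from about 300 to 750 mm from the base axis. Payload 8.5 kg.
Tool frame: the origin (TCP) lies midway between the tips of the shut fingers; the grasp point (between the pads) lies 19 mm behind it; z points along the fingers, y is the line along which they close (so a half turn about z gives the same grasp; the last joint's range is limited). The gripper opens to 88 mm and grips with 3 to 60 N. Pads are 18 mm wide; open, the fingers measure 123 mm over their backs; the gripper's body (75 mm by 187 mm) begins 45 mm behind the grasp point.
Start: joints at [-1.508, 0.381, 1.297, -0, 1.464, -0.215], TCP at [150.827, -528.897, 238.748] pointing down, gripper open.
Joint ranges: [-3.11, 3.11], [-0.89, 2.33], [0.22, 2.48], [-1.42, 4.56], [0.17, 2.85], [-2.88, 2.88]. Speed limits (rad/s): [2.39, 2.39, 3.14, 3.14, 3.14, 3.14].

## Interface

Orientations are given as a unit quaternion [x, y, z, w].
In Python, from workcell import arm, vision, finish_job, find_in, outline_of gives the robot as it stands. The module is installed in compiled form; this text tells all that it offers.
- The arm moves only by the tool step_arm, never from a script. Its argument "motion" is a list that holds one entry, the list of rows, each a list of 6 numbers: the shift along the tool's x, y, z scaled (see below), then the turn, a rotation vector about the tool's x, y, z scaled (see below). A call has exactly 10 rows; each row is the pose to reach, as a shift and turn from the pose commanded when the call began, along the tool's axes at that moment, turning the shorter way round; what a row does not reach only later rows make up. The controller multiplies each number of a shift by 25 cm and each number of a turn by pi rad. A row lasts 1/8 s, in which the tool goes at most 62.5 mm and 10.7 degrees, less where a joint would pass 70% of its speed; a pose out of reach is approached as far as the arm can. A call with a number of a shift or a turn outside -1 to 1 is refused whole. A call with a gripper value outside its range is refused whole. "gripper" is the opening, from 0 (shut) to 1 (fully open), set as the call begins (left out, the last holds). The fingers move at their own pace and stop on an object; the grip force is fixed at half the most. Time passes only in rows, so rows that repeat a pose let the fingers close, or fill a call up. It gives the time, the measured TCP pose, the force, the opening and the grip force at its end, in the units of the state.
- arm.state(): the state, without advancing time (a new reading comes with each control period).
- vision.snapshot(name): name is "scene" or "top" or "wrist"; returns a dict with "img" (480x640x3 uint8, blue, green, red), "range_z" (480x640 float32, mm along the optical axis (not along the pixel's ray), 0 where there is no reading), "intrinsics" (3x3 intrinsics, pixels), "dist" ([k1, k2, p1, p2, k3] as OpenCV has them; the pictures are not rectified), "rvec" (rotation vector, rad) and "tvec" (3), from world to camera coordinates, as OpenCV has them. Camera axes: x right, y down, z forward; pixel columns grow to the right and rows downward; lengths in mm; the calibration is good to about 2 mm. A picture is of the moment at which its call begins.
- finish_job(): hands the job in; it is judged then, once.
Trained networks look in the newest picture that a camera, given by its name, has taken for a name from the list of things; names that differ only in an ending like _2 or _b are one class to them, and where a whole thing is asked for, a point or a joint stands for the part that bears it (a point fixed in the world has none). Each returns a list of dicts, best first, with "confidence" (0 to 1); they miss things now and then, are a little off and sometimes report something else, mostly with a low value. They report only what shows in the picture. A call takes as long as a camera call. They do not tell look-alikes from the thing itself.
- find_in(camera, thing): "bbox" ([left, top, right, bottom] in pixels, round what is visible of it).
- outline_of(camera, thing): "pixels" (480x640 bool, what is visible of it) and "bbox" ([left, top, right, bottom] in pixels, round what is visible of it).
The state is a dict: "time": time; "q": joint angles; "qvel": joint speeds; "joint_torque": joint torques, N m; "ee_pos": TCP position; "ee_rot": TCP orientation; "contact_force": force on the tool from outside, world axes, zero at the start; "ft_torque": the same for the moment, N m; "finger_gap": opening from 0.0 (shut) to 1.0 (fully open); "grasp_force": force on a finger pad.
Only numpy, scipy, OpenCV 4.12 (cv2) and the standard library are available. Lean on these libraries where they do the work, as an engineer would, in place of code of your own. Each camera call takes 0.05 s, during which the arm holds its last target. There are 200 camera calls.

## Working session

There is one attempt and no reset: what is moved stays moved. The work goes in short steps, Python scripts to look and compute and a tool call to move; the robot and the scene stay as the last step left them, time stands still between calls to the robot, and variables do not carry over. Pictures are saved under pics/ and viewed, at most 10 in all, crops included, and the job is handed in when it is done.

Besides the shell and the picture viewer there is one more tool, called after "Call:" by a JSON object that holds its "fn" and its "kwargs", one argument or row to a line. step_arm: Moves the arm, as the interface text tells. Shifts and turns lie within -1 to 1; 1 stands for 25 cm of shift or pi rad of turn. Its arguments: {"type":"object","properties":{"motion":{"type":"array","items":{"type":"array","items":{"type":"array","items":{"type":"number"}}}},"gripper":{"type":"number"}},"required":["motion"]}

```bash
mkdir -p pics
cat > h.py <<'E'
import numpy as np, cv2
from workcell import arm, vision, finish_job, find_in, outline_of
from scipy.spatial.transform import Rotation as R
def cloud(s):
    K,d=s["intrinsics"],np.array(s["dist"]); z=s["range_z"]
    v,u=np.mgrid[0:480,0:640]
    p=cv2.undistortPoints(np.stack([u,v],-1).reshape(-1,1,2).astype(np.float64),np.array(K),d).reshape(480,640,2)
    c=np.dstack([p*z[...,None],z]); Rm=cv2.Rodrigues(np.array(s["rvec"],float))[0]
    w=(c-np.array(s["tvec"]).reshape(3))@Rm
    w[z<=0]=np.nan
    return w
E
python3 - <<'E'
from h import *
st=arm.state(); print(st["time"],st["ee_pos"],st["ee_rot"],st["finger_gap"])
ims=[]
for c in ["top","scene"]:
    s=vision.snapshot(c); w=cloud(s); np.savez(c+".npz",w=w,img=s["img"]); cv2.imwrite(f"pics/{c}0.png",s["img"])
    for t in ["clamp_grip","divider_saddle","divider_plate","drawer_front","jar46","jar50","jar54","jar58","jar60","mug","tin","bowl","oil","mill","teabox","rack"]:
        o=outline_of(c,t)
        for k in o[:2]:
            p=w[k["pixels"]]; p=p[~np.isnan(p[:,0])]
            if len(p): 
                top=p[p[:,2]>np.percentile(p[:,2],95)-6]
                print(c,t,round(k["confidence"],2),k["bbox"],np.median(top,0).round(),np.percentile(p[:,2],98).round())
E
```

```text
0.0 [ 150.79421415 -528.63263446  238.14067361] [ 9.90369441e-01  1.38447976e-01  4.85618791e-05 -7.25506639e-04] 1.000152919354989
top clamp_grip 0.53 [326.1, 257.6, 351.9, 269.4] [499. -79. 120.] 123.0
top divider_saddle 0.88 [327.5, 229.0, 353.7, 276.6] [500. -81. 120.] 122.0
top divider_saddle 0.69 [210.0, 185.2, 421.1, 285.2] [501. -49.  72.] 96.0
top divider_plate 0.69 [245.7, 148.2, 314.1, 196.4] [677.  46. 206.] 209.0
top divider_plate 0.67 [321.8, 229.5, 353.4, 272.4] [500. -81. 120.] 122.0
top drawer_front 0.55 [211.3, 184.7, 419.4, 288.5] [501. -47.  72.] 95.0
top drawer_front 0.41 [434.9, 197.7, 472.4, 230.1] [ 610. -328.  179.] 183.0
top jar46 0.92 [375.9, 226.7, 406.9, 248.0] [ 564. -199.   91.] 94.0
top jar46 0.88 [298.8, 235.0, 324.0, 260.4] [537. -24.  91.] 94.0
top jar50 0.92 [375.9, 226.7, 406.9, 248.0] [ 564. -199.   91.] 94.0
top jar50 0.88 [298.8, 235.0, 324.0, 260.4] [537. -24.  91.] 94.0
top jar54 0.92 [375.9, 226.7, 406.9, 248.0] [ 564. -199.   91.] 94.0
top jar54 0.88 [298.8, 235.0, 324.0, 260.4] [537. -24.  91.] 94.0
top jar58 0.92 [375.9, 226.7, 406.9, 248
[... 1807 characters left out ...]
  15.  70.] 73.0
scene jar60 0.95 [264.4, 293.5, 288.3, 324.6] [ 565. -203.   90.] 93.0
scene jar60 0.84 [255.3, 207.9, 273.5, 239.4] [395.  15.  70.] 73.0
scene mug 0.66 [215.2, 232.7, 262.5, 281.2] [418. -99.  80.] 83.0
scene tin 0.77 [264.1, 176.7, 295.3, 216.6] [379. 114.  81.] 84.0
scene bowl 0.9 [199.7, 273.4, 235.7, 307.0] [ 416. -206.   45.] 48.0
scene bowl 0.37 [271.2, 235.0, 286.8, 259.0] [502. -83. 120.] 124.0
scene oil 0.78 [333.4, 114.9, 361.5, 192.4] [498. 252. 229.] 230.0
scene mill 0.95 [244.1, 333.7, 279.2, 397.4] [ 624. -344.  179.] 183.0
scene teabox 0.56 [351.0, 182.0, 410.5, 257.4] [678.  41. 205.] 209.0
scene rack 0.86 [240.7, 175.1, 463.4, 395.4] [758. -78. 136.] 139.0
```

Run:
```python
from h import *
d=np.load("top.npz"); w=d["w"]; im=d["img"]
cv2.imwrite("pics/top_crop.png",cv2.resize(im[140:350,140:490],None,fx=2.28,fy=2.28,interpolation=cv2.INTER_CUBIC))
x,y,z=w[...,0],w[...,1],w[...,2]
# front panel top edge: z ~70, fit outer edge line
# rack yaw: case top z~135
m=((z>131)&(z<140)).astype(np.uint8)
c=max(cv2.findContours(m,cv2.RETR_EXTERNAL,cv2.CHAIN_APPROX_NONE)[0],key=cv2.contourArea)
P=w[c[:,0,1],c[:,0,0]][:,:2].astype(np.float32); r=cv2.minAreaRect(P); print("case",r)
# front face near edge per column
m=(z>66)&(z<75)&(x>430)&(x<600); pts=w[m][:,:2]
b=np.round(pts[:,1]/6); e=np.array([pts[b==k][np.argmin(pts[b==k][:,0])] for k in np.unique(b) if (b==k).sum()>2])
e=e[(e[:,1]<170)&(e[:,1]>-290)]
print(e.round(0).tolist())
# knob
m=(z>113)&(z<126)&(abs(x-500)<45)&(abs(y+80)<60)
p=w[m]; print("knob",m.sum(),p.mean(0)); print(cv2.minAreaRect(p[:,:2].astype(np.float32)))
# saddle
m=(z>90)&(z<98)&(abs(x-500)<25)&(abs(y+80)<60); p=w[m]; print("saddle",m.sum(),cv2.minAreaRect(p[:,:2].astype(np.float32)))
# jars: circles at z 86..94 
m=((z>85)&(z<97)&(x>505)&(x<620)).astype(np.uint8)
n,l,s,ce=cv2.connectedComponentsWithStats(m)
for i in range(1,n):
    if s[i,4]>40:
        p=w[l==i]; print("jar",ce[i].round(),cv2.minEnclosingCircle(p[:,:2].astype(np.float32)),p.mean(0).round(1),im[l==i].mean(0).round())
```

```text
case ((733.5491333007812, -0.6512603759765625), (201.23965454101562, 467.5023498535156), 8.519952774047852)
[[515.0, -258.0], [514.0, -249.0], [512.0, -243.0], [512.0, -238.0], [512.0, -231.0], [510.0, -227.0], [509.0, -222.0], [509.0, -218.0], [507.0, -208.0], [507.0, -203.0], [506.0, -196.0], [504.0, -192.0], [504.0, -185.0], [504.0, -178.0], [502.0, -172.0], [501.0, -165.0], [501.0, -161.0], [499.0, -155.0], [499.0, -147.0], [499.0, -145.0], [496.0, -137.0], [496.0, -132.0], [433.0, -125.0], [439.0, -120.0], [446.0, -111.0], [519.0, -75.0], [431.0, -63.0], [483.0, -47.0], [483.0, -41.0], [481.0, -34.0], [481.0, -27.0], [480.0, -25.0], [478.0, -19.0], [478.0, -10.0], [478.0, -3.0], [475.0, 3.0], [475.0, 7.0], [475.0, 14.0], [473.0, 18.0], [473.0, 27.0], [472.0, 31.0], [470.0, 38.0], [470.0, 44.0], [468.0, 51.0], [468.0, 56.0], [467.0, 62.0], [465.0, 69.0], [465.0, 75.0], [465.0, 79.0], [464.0, 86.0], [462.0, 93.0], [462.0, 97.0], [460.0, 103.0], [460.0, 110.0], [459.0, 116.0], [457.0, 123.0], [457.0, 127.0], [457.0, 134.0], [454.0, 140.0], [454.0, 144.0], [454.0, 151.0], [452.0, 15
[... 716 characters left out ...]
.7   90.4] [35. 40. 45.]
jar [594. 247.] ((552.915771484375, -666.4489135742188), 32.956825256347656) [ 548.6 -650.4   90.6] [40. 41. 44.]
jar [312. 245.] ((537.3414916992188, -23.49949836730957), 25.60829734802246) [537.3 -23.7  90.5] [114. 117. 126.]
jar [278. 249.] ((527.3380737304688, 50.494510650634766), 26.509326934814453) [528.   50.3  90.5] [37. 41. 46.]
jar [ 56. 241.] ((530.5372314453125, 541.317138671875), 10.201358795166016) [531.5 539.3  91.6] [29. 31. 33.]
jar [239. 252.] ((515.1248779296875, 133.27841186523438), 20.530160903930664) [518.3 133.2  90.6] [36. 41. 47.]
jar [339. 258.] ((508.983642578125, -79.34598541259766), 31.300508499145508) [510.4 -81.7  94. ] [120. 130. 135.]
```

View pics/top_crop.png

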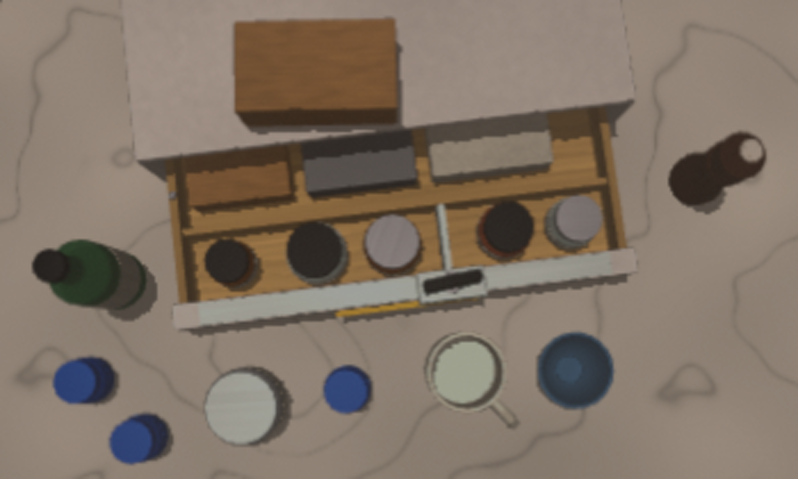

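View pics/scene0.png

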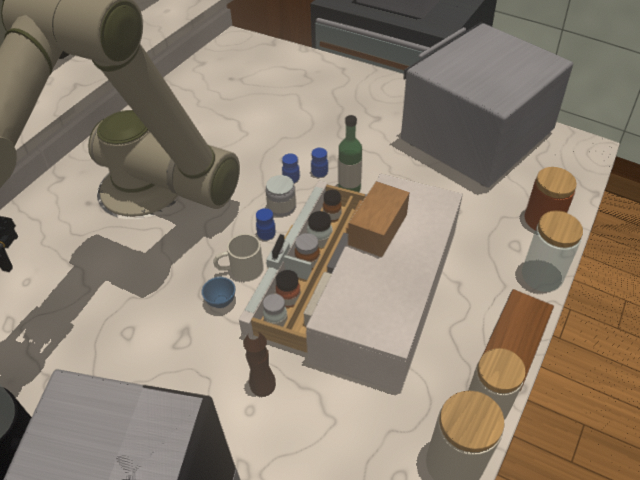

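The top picture shows the saddle and its black bar grip at crop (453,284), i.e. image (339,258). Left of the divider stand the black-lid small jar (229,261), the black-lid jar (316,251) and the steel-lid jar (392,242). Two more jars stand to the right.

- **Left jars:** the lid sizes (41, 53 and 51 mm) fit jar46, jar60 and jar58, and the glass colours in the scene view agree. The diameters sum to 164 mm, so the target joint is 0.105.
- **Look-alikes:** the three blue jars before the drawer, at crop (83,381), (138,438) and (347,389), are not meant.
- **Current state:** divider about 0.018, clamp about 1.31, rack yaw about 0.149.

I'll move above the knob first.

Call:
{"fn": "step_arm", "kwargs": {
  "motion": [
    [[0.09,-0.067,0,0,0,-0.0245],[0.18,-0.134,0,0,0,-0.049],[0.27,-0.201,0,0,0,-0.0735],[0.36,-0.268,0,0,0,-0.098],[0.45,-0.335,0,0,0,-0.1225],[0.54,-0.402,0,0,0,-0.147],[0.63,-0.469,0,0,0,-0.1715],[0.72,-0.536,0,0,0,-0.196],[0.81,-0.603,0,0,0,-0.2205],[0.9,-0.67,0,0,0,-0.245]]
  ]
}}

```text
time: 2.95
ee_pos: [321.8, -305.4, 238.9]
ee_rot: [0.865, 0.501, 0.0, 0.0]
contact_force: [-0.9, -0.4, 0.5]
finger_gap: 1.002
grasp_force: 0.0
```

```bash
cat >> h.py <<'E'
def go(x,y,z,phi):
    "tool-axis shift and turn (scaled) to TCP x,y,z with tool y at world angle phi deg"
    s=arm.state(); Rm=R.from_quat(s["ee_rot"])
    p=np.radians(phi); T=np.column_stack([[-np.sin(p),np.cos(p),0],[np.cos(p),np.sin(p),0],[0,0,-1]])
    sh=Rm.inv().apply(np.array([x,y,z])-s["ee_pos"])/250
    rv=(Rm.inv()*R.from_matrix(T)).as_rotvec()/np.pi
    yy=Rm.as_matrix()[:,1]
    print("t",round(s["time"],2),"pos",np.round(s["ee_pos"],1),"phi",np.degrees(np.arctan2(yy[1],yy[0])).round(1),"F",np.round(s["contact_force"],1),"M",np.round(s["ft_torque"],2),"gap",round(s["finger_gap"]*88,1),"gf",round(s["grasp_force"],1))
    print("shift",sh.round(4),"turn",rv.round(4))
E
python3 -c "
from h import *
go(500,-80.5,200,13.7)"
```

```text
t 2.95 pos [ 321.8 -305.4  238.9] phi -29.8 F [-0.9 -0.4  0.5] M [-0.05 -0.02  0.01] gap 88.2 gf 0.0
shift [1.135  0.1707 0.1554] turn [ 1.000e-04  1.000e-04 -2.419e-01]
```

Call:
{"fn": "step_arm", "kwargs": {
  "motion": [
    [[0.1,0.015,0,0,0,-0.024],[0.2,0.03,0,0,0,-0.048],[0.3,0.045,0,0,0,-0.072],[0.4,0.06,0,0,0,-0.096],[0.5,0.075,0,0,0,-0.12],[0.6,0.09,0,0,0,-0.145],[0.7,0.105,0,0,0,-0.169],[0.8,0.12,0,0,0,-0.193],[0.9,0.135,0,0,0,-0.217],[1.0,0.15,0,0,0,-0.242]]
  ]
}}

```text
time: 4.2
ee_pos: [479.2, -107.6, 238.8]
ee_rot: [0.618, 0.787, 0.0, 0.0]
contact_force: [0.4, -0.2, 0.0]
finger_gap: 1.001
grasp_force: 0.0
```

Run:
```python
from h import *
go(500,-80.5,135,13.7)
s=vision.snapshot("wrist"); w=cloud(s); x,y,z=[w[...,i] for i in range(3)]
m=(z>113)&(z<126)&(abs(x-500)<45)&(abs(y+80)<60)
p=w[m]; print(m.sum(),p.mean(0),cv2.minAreaRect(p[:,:2].astype(np.float32)))
```

```text
t 4.2 pos [ 479.2 -107.6  238.8] phi 13.7 F [ 0.4 -0.2  0. ] M [ 0.   -0.09 -0.02] gap 88.1 gf 0.0
shift [0.0858 0.1066 0.4153] turn [0.     0.     0.0001]
1462 [498.38368416 -79.54194009 119.79258632] ((498.9847412109375, -80.41698455810547), (12.214350700378418, 56.246498107910156), 14.449532508850098)
```

Call:
{"fn": "step_arm", "kwargs": {
  "motion": [
    [[0.042,0.053,0.05,0,0,-0.001],[0.085,0.105,0.1,0,0,-0.002],[0.085,0.105,0.18,0,0,-0.002],[0.085,0.105,0.26,0,0,-0.002],[0.085,0.105,0.34,0,0,-0.002],[0.085,0.105,0.41,0,0,-0.002],[0.085,0.105,0.46,0,0,-0.002],[0.085,0.105,0.5,0,0,-0.002],[0.085,0.105,0.53,0,0,-0.002],[0.085,0.105,0.547,0,0,-0.002]]
  ],
  "gripper": 0.5
}}

```text
time: 5.5
ee_pos: [499.3, -81.5, 101.7]
ee_rot: [0.616, 0.788, 0.0, 0.0]
contact_force: [-0.2, -0.2, 0.4]
finger_gap: 0.499
grasp_force: 0.0
```

```bash
python3 -c "
from h import *
go(499.3,-80.2,101.5,14)"
```

```text
t 5.5 pos [499.3 -81.5 101.7] phi 13.9 F [-0.2 -0.2  0.4] M [-0.02 -0.15  0.  ] gap 43.9 gf 0.0
shift [0.005  0.0014 0.0009] turn [ 0.      0.     -0.0004]
```

Call:
{"fn": "step_arm", "kwargs": {
  "motion": [
    [[0.004,0,0,0,0,0],[0.004,0,0,0,0,0],[0.004,0,0,0,0,0],[0.004,0,0,0,0,0],[0.004,0,0,0,0,0],[0.004,0,0,0,0,0],[0.004,0,0,0,0,0],[0.004,0,0,0,0,0],[0.004,0,0,0,0,0],[0.004,0,0,0,0,0]]
  ],
  "gripper": 0
}}

```text
time: 6.75
ee_pos: [499.1, -80.6, 102.2]
ee_rot: [0.616, 0.788, 0.0, 0.0]
contact_force: [-0.5, 1.1, 4.9]
finger_gap: 0.133
grasp_force: 30.0
```

```bash
python3 -c "
from h import *
go(499.3,-80.2,101.5,82)"
```

```text
t 6.75 pos [499.1 -80.6 102.2] phi 13.9 F [-0.5  1.1  4.9] M [ 0.04 -0.04 -0.02] gap 11.7 gf 30.0
shift [0.0012 0.001  0.0028] turn [ 1.000e-04  2.000e-04 -3.781e-01]
```

Call:
{"fn": "step_arm", "kwargs": {
  "motion": [
    [[0,0,0,0,0,-0.04],[0,0,0,0,0,-0.08],[0,0,0,0,0,-0.12],[0,0,0,0,0,-0.16],[0,0,0,0,0,-0.2],[0,0,0,0,0,-0.24],[0,0,0,0,0,-0.28],[0,0,0,0,0,-0.32],[0,0,0,0,0,-0.35],[0,0,0,0,0,-0.367]]
  ]
}}

```text
time: 8.0
ee_pos: [499.4, -80.5, 102.1]
ee_rot: [0.086, 0.996, 0.0, 0.001]
contact_force: [2.6, 2.3, 3.5]
finger_gap: 0.134
grasp_force: 30.0
```

Run:
```python
from h import *
s=arm.state(); p=s["ee_pos"]; a=np.radians(8.55)
d=82*np.array([-np.sin(a),np.cos(a)])
go(p[0]+d[0],p[1]+d[1],101.7,80)
```

```text
t 8.0 pos [499.4 -80.5 102.1] phi 80.1 F [2.6 2.3 3.5] M [ 0.31 -0.45 -0.08] gap 11.8 gf 30.0
shift [0.1037 0.3112 0.0018] turn [0.0001 0.0004 0.0006]
```

Call:
{"fn": "step_arm", "kwargs": {
  "motion": [
    [[0.005,0.015,0,0,0,0],[0.01,0.03,0,0,0,0],[0.015,0.045,0,0,0,0],[0.02,0.06,0,0,0,0],[0.025,0.076,0,0,0,0],[0.03,0.091,0,0,0,0],[0.035,0.106,0,0,0,0],[0.04,0.121,0,0,0,0],[0.045,0.137,0,0,0,0],[0.0506,0.152,0,0,0,0]]
  ]
}}

```text
time: 9.25
ee_pos: [493.2, -40.9, 102.1]
ee_rot: [0.087, 0.996, -0.0, 0.0]
contact_force: [1.8, -3.4, 4.4]
finger_gap: 0.134
grasp_force: 30.0
```

Call:
{"fn": "step_arm", "kwargs": {
  "motion": [
    [[0.005,0.015,0,0,0,0],[0.01,0.03,0,0,0,0],[0.015,0.045,0,0,0,0],[0.02,0.06,0,0,0,0],[0.025,0.075,0,0,0,0],[0.03,0.09,0,0,0,0],[0.035,0.104,0,0,0,0],[0.039,0.117,0,0,0,0],[0.042,0.127,0,0,0,0],[0.045,0.136,0,0,0,0]]
  ]
}}

```text
time: 10.5
ee_pos: [487.9, -5.6, 102.1]
ee_rot: [0.087, 0.996, -0.0, 0.0]
contact_force: [1.5, -3.5, 5.9]
finger_gap: 0.136
grasp_force: 30.0
```

Run:
```python
from h import *
go(486.4,5.5,101.7,80)
s=vision.snapshot("top"); w=cloud(s); np.savez("t1.npz",w=w,img=s["img"])
cv2.imwrite("pics/top1.png",cv2.resize(s["img"][170:320,190:440],None,fx=3.2,fy=3.2,interpolation=cv2.INTER_CUBIC))
```

```text
t 10.5 pos [487.9  -5.6 102.1] phi 80.0 F [ 1.5 -3.5  5.9] M [-0.67 -0.33  0.02] gap 12.0 gf 30.0
shift [0.0136 0.0426 0.0017] turn [-0.0002  0.      0.    ]
```

View pics/top1.png

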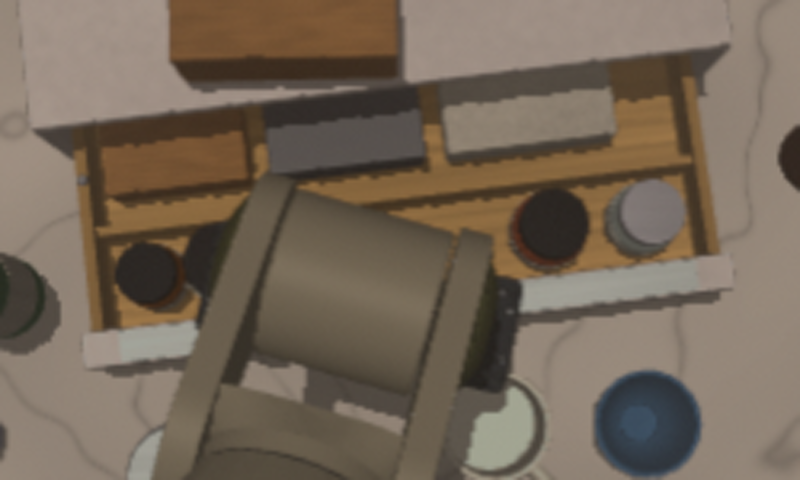

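The divider has followed. The jars still stand, and the left jar (150,273) is about 10 mm from the end wall. I'll creep on, watching the force.

Call:
{"fn": "step_arm", "kwargs": {
  "motion": [
    [[0.001,0.004,0,0,0,0],[0.002,0.008,0,0,0,0],[0.004,0.012,0,0,0,0],[0.005,0.016,0,0,0,0],[0.006,0.02,0,0,0,0],[0.008,0.024,0,0,0,0],[0.009,0.027,0,0,0,0],[0.01,0.03,0,0,0,0],[0.011,0.033,0,0,0,0],[0.012,0.036,0,0,0,0]]
  ]
}}

```text
time: 11.8
ee_pos: [486.5, 3.7, 102.1]
ee_rot: [0.087, 0.996, -0.0, 0.0]
contact_force: [0.2, -3.2, 5.3]
finger_gap: 0.132
grasp_force: 30.0
```

Call:
{"fn": "step_arm", "kwargs": {
  "motion": [
    [[0,0,0,0,0,0],[0.0005,0.0015,0,0,0,0],[0.0005,0.0015,0,0,0,0],[0.001,0.003,0,0,0,0],[0.001,0.003,0,0,0,0],[0.001,0.003,0,0,0,0],[0.0013,0.004,0,0,0,0],[0.0013,0.004,0,0,0,0],[0.0013,0.004,0,0,0,0],[0.0013,0.004,0,0,0,0]]
  ]
}}

```text
time: 13.05
ee_pos: [486.3, 4.7, 102.1]
ee_rot: [0.087, 0.996, -0.0, 0.0]
contact_force: [1.2, -3.7, 6.0]
finger_gap: 0.132
grasp_force: 30.0
```

Call:
{"fn": "step_arm", "kwargs": {
  "motion": [
    [[0,0,0,0,0,0],[0.0005,0.0015,0,0,0,0],[0.0005,0.0015,0,0,0,0],[0.001,0.003,0,0,0,0],[0.001,0.003,0,0,0,0],[0.001,0.003,0,0,0,0],[0.0013,0.004,0,0,0,0],[0.0013,0.004,0,0,0,0],[0.0013,0.004,0,0,0,0],[0.0013,0.004,0,0,0,0]]
  ]
}}

```text
time: 14.3
ee_pos: [486.2, 5.8, 102.1]
ee_rot: [0.087, 0.996, -0.0, -0.0]
contact_force: [1.0, -3.9, 5.2]
finger_gap: 0.136
grasp_force: 30.0
```

Call:
{"fn": "step_arm", "kwargs": {
  "motion": [
    [[0,0,0,0,0,0],[0.0005,0.0015,0,0,0,0],[0.0005,0.0015,0,0,0,0],[0.001,0.003,0,0,0,0],[0.001,0.003,0,0,0,0],[0.001,0.003,0,0,0,0],[0.0013,0.004,0,0,0,0],[0.0013,0.004,0,0,0,0],[0.0013,0.004,0,0,0,0],[0.0013,0.004,0,0,0,0]]
  ]
}}

```text
time: 15.55
ee_pos: [486.0, 6.8, 102.1]
ee_rot: [0.087, 0.996, -0.0, -0.0]
contact_force: [1.2, -3.2, 6.4]
finger_gap: 0.135
grasp_force: 30.0
```

Run:
```python
from h import *
go(486,8,101.7,80)
s=vision.snapshot("top"); w=cloud(s); x,y,z=[w[...,i] for i in range(3)]
a=np.radians(8.55); rx=np.array([np.cos(a),np.sin(a)]); ry=np.array([-np.sin(a),np.cos(a)])
X=(w[...,:2]-[733.5,-.65])@rx; Y=(w[...,:2]-[733.5,-.65])@ry
m=((z>85)&(z<97)&(X>-235)&(X<-150)&(abs(Y)<225)).astype(np.uint8)
n,l,st,ce=cv2.connectedComponentsWithStats(m)
for i in range(1,n):
    if st[i,4]>40:
        q=np.column_stack([X[l==i],Y[l==i]]).astype(np.float32); print(st[i,4],cv2.minEnclosingCircle(q))
# left end wall inner edge
m=(z>66)&(z<76)&(X>-225)&(X<-170)&(Y>190)&(Y<235); print("wall",np.percentile(Y[m],[0,5,50,95,100]))
```

```text
t 15.55 pos [486.    6.8 102.1] phi 80.0 F [ 1.2 -3.2  6.4] M [-0.61 -0.31  0.04] gap 11.9 gf 30.0
shift [0.0008 0.0046 0.0017] turn [-0.0002 -0.      0.    ]
333 ((-198.3868865966797, -171.70565795898438), 22.752519607543945)
363 ((-197.8378448486328, -105.25121307373047), 23.80083656311035)
120 ((-191.74069213867188, 143.79208374023438), 23.195331573486328)
293 ((-196.33493041992188, 186.02890014648438), 21.117300033569336)
wall [208.50132971 209.1145153  213.09494864 216.83909122 217.37186416]
```

Call:
{"fn": "step_arm", "kwargs": {
  "motion": [
    [[0,0,0,0,0,0],[0.0005,0.0015,0,0,0,0],[0.0005,0.0015,0,0,0,0],[0.001,0.003,0,0,0,0],[0.001,0.003,0,0,0,0],[0.001,0.003,0,0,0,0],[0.0013,0.004,0,0,0,0],[0.0013,0.004,0,0,0,0],[0.0013,0.004,0,0,0,0],[0.0013,0.004,0,0,0,0]]
  ]
}}

```text
time: 16.85
ee_pos: [486.0, 7.1, 102.1]
ee_rot: [0.087, 0.996, -0.001, 0.0]
contact_force: [2.0, -8.7, 5.7]
finger_gap: 0.138
grasp_force: 30.0
```

Contact force rose and the motion stalled, so the row is snug. Tightening now.

Call:
{"fn": "step_arm", "kwargs": {
  "motion": [
    [[0,0,0,0,0,0.04],[0,0,0,0,0,0.08],[0,0,0,0,0,0.12],[0,0,0,0,0,0.16],[0,0,0,0,0,0.2],[0,0,0,0,0,0.24],[0,0,0,0,0,0.28],[0,0,0,0,0,0.32],[0,0,0,0,0,0.36],[0,0,0,0,0,0.39]]
  ]
}}

```text
time: 18.1
ee_pos: [485.9, 6.6, 102.2]
ee_rot: [0.645, 0.764, -0.001, 0.001]
contact_force: [0.3, -12.0, 5.9]
finger_gap: 0.131
grasp_force: 30.0
```

```bash
python3 -c "
from h import *
go(486,7.1,101.7,10)"
```

```text
t 18.1 pos [485.9   6.6 102.2] phi 9.6 F [  0.3 -12.    5.9] M [-1.94 -0.02  0.14] gap 11.5 gf 30.0
shift [0.0019 0.0006 0.0019] turn [-0.0002  0.001  -0.0021]
```

Call:
{"fn": "step_arm", "kwargs": {
  "motion": [
    [[0,0,0,0,0,0],[0,0,0,0,0,0],[0,0,0,0,0,0],[0,0,0,0,0,0],[0,0,-0.06,0,0,0],[0,0,-0.14,0,0,0],[0,0,-0.22,0,0,0],[0,0,-0.3,0,0,0],[-0.15,0,-0.36,0,0,0],[-0.3,0,-0.36,0,0,0]]
  ],
  "gripper": 0.5
}}

```text
time: 19.35
ee_pos: [499.2, -66.5, 193.1]
ee_rot: [0.644, 0.765, 0.0, 0.001]
contact_force: [0.4, -0.2, -0.3]
finger_gap: 0.502
grasp_force: 0.0
```

Run:
```python
from h import *
go(420,6,150,8.5)
for c in ("top","wrist"):
    s=vision.snapshot(c); w=cloud(s); x,y,z=[w[...,i] for i in range(3)]
    a=np.radians(8.55); rx=np.array([np.cos(a),np.sin(a)]); ry=np.array([-np.sin(a),np.cos(a)])
    X=(w[...,:2]-[733.5,-.65])@rx; Y=(w[...,:2]-[733.5,-.65])@ry
    m=((z>85)&(z<93)&(X>-230)&(X<-150)&(abs(Y)<225)).astype(np.uint8)
    n,l,st,ce=cv2.connectedComponentsWithStats(m)
    for i in range(1,n):
        if st[i,4]>80:
            q=np.column_stack([X[l==i],Y[l==i]]).astype(np.float32); print(c,st[i,4],cv2.minEnclosingCircle(q))
    m=(z>113)&(z<126)&(abs(x-486)<45)&(abs(y-7)<60)
    if m.sum()>20: p=w[m]; print("knob",m.sum(),cv2.minAreaRect(p[:,:2].astype(np.float32)))
    print("mean",c)
    if c=="top": cv2.imwrite("pics/top2.png",cv2.resize(s["img"][170:340,170:440],None,fx=2.9,fy=2.9,interpolation=cv2.INTER_CUBIC))
```

```text
t 19.35 pos [499.2 -66.5 193.1] phi 9.9 F [ 0.4 -0.2 -0.3] M [-0.03 -0.1   0.02] gap 44.2 gf 0.0
shift [ 0.3402 -0.2627  0.1717] turn [0.0006 0.0003 0.0076]
top 210 ((-197.08055114746094, -172.2300262451172), 22.344280242919922)
top 395 ((-196.02659606933594, 75.3106460571289), 25.463228225708008)
top 433 ((-194.41500854492188, 133.5093231201172), 26.528669357299805)
top 261 ((-196.1948699951172, 186.14230346679688), 20.865217208862305)
knob 25 ((485.7100830078125, 8.704019546508789), (9.833880424499512, 50.206298828125), 6.877546787261963)
mean top
wrist 6343 ((-197.08712768554688, 75.57621765136719), 25.92191505432129)
wrist 1445 ((-200.14430236816406, -105.65202331542969), 24.076215744018555)
wrist 806 ((-198.99948120117188, -177.46783447265625), 21.5419864654541)
knob 2483 ((485.4139404296875, 6.412248611450195), (11.989045143127441, 56.50321578979492), 10.156241416931152)
mean wrist
```

View pics/top2.png

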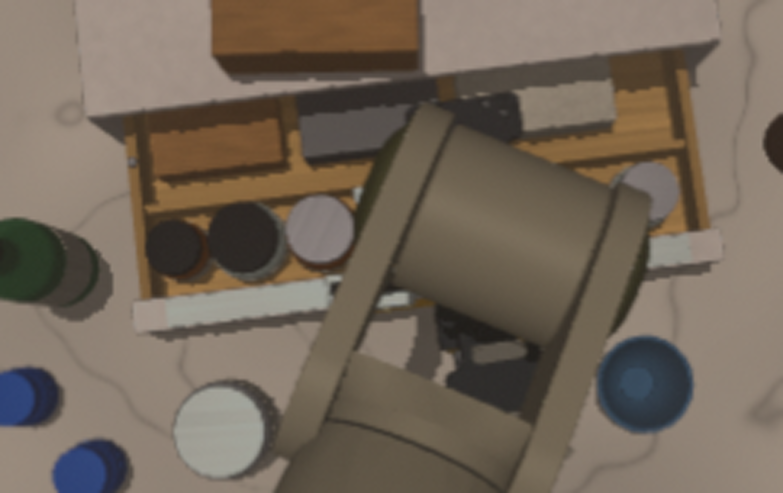

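The three left jars stand touching at rack Y = 186, 133.5 and 75.4, with spacings that match contact. The knob bar is back along the front at about 1.37 rad. Next I'll push the panel with shut fingers tilted back 0.5 rad. The push point is Y = +110, on the flat part of the panel between the tin and the blue jar.

```bash
cat >> h.py <<'E'
a=np.radians(8.55); RX=np.array([np.cos(a),np.sin(a)]); RY=np.array([-np.sin(a),np.cos(a)])
def gor(X,Y,z,tilt=0.5):
    s=arm.state(); Rm=R.from_quat(s["ee_rot"]); p=np.array([733.5,-.65])+X*RX+Y*RY
    T=R.from_rotvec(-tilt*np.append(RY,0))*R.from_matrix(np.column_stack([np.append(-RX,0),np.append(RY,0),[0,0,-1]]))
    d=s["ee_pos"][:2]-[733.5,-.65]
    print("t",round(s["time"],2),"rack XYZ",np.round([d@RX,d@RY,s["ee_pos"][2]],1),"F",np.round(s["contact_force"],1))
    print("shift",(Rm.inv().apply(np.append(p,z)-s["ee_pos"])/250).round(4),"turn",((Rm.inv()*T).as_rotvec()/np.pi).round(4))
E
python3 -c "
from h import *
gor(-277,110,190)"
```

```text
t 19.45 rack XYZ [-241.7  -32.1  192. ] F [0.1 0.3 0.1]
shift [ 0.571  -0.1302  0.0074] turn [-0.1233 -0.1253 -0.4827]
```

Call:
{"fn": "step_arm", "kwargs": {
  "motion": [
    [[0.057,-0.013,0,-0.0123,-0.0125,-0.0483],[0.114,-0.026,0,-0.0247,-0.0251,-0.0965],[0.171,-0.039,0,-0.037,-0.0376,-0.1448],[0.228,-0.052,0,-0.0493,-0.0501,-0.1931],[0.285,-0.065,0,-0.0617,-0.0627,-0.2414],[0.343,-0.078,0,-0.074,-0.0752,-0.2896],[0.4,-0.091,0,-0.0863,-0.0877,-0.3379],[0.457,-0.104,0,-0.0986,-0.1002,-0.3862],[0.514,-0.117,0,-0.111,-0.1128,-0.4344],[0.571,-0.13,0.007,-0.1233,-0.1253,-0.4827]]
  ],
  "gripper": 0
}}

```text
time: 20.7
ee_pos: [441.6, 70.5, 190.2]
ee_rot: [-0.076, 0.966, 0.019, 0.247]
contact_force: [0.0, 0.8, -0.1]
finger_gap: 0.005
grasp_force: 0.0
```

Run:
```python
from h import *
gor(-277,110,58)
s=vision.snapshot("top"); 
cv2.imwrite("pics/top3.png",cv2.resize(s["img"][170:340,170:440],None,fx=2.9,fy=2.9))
```

```text
t 20.7 rack XYZ [-278.1  113.8  190.2] F [ 0.   0.8 -0.1]
shift [ 0.2501 -0.015   0.4658] turn [0.0012 0.0002 0.0024]
```

Call:
{"fn": "step_arm", "kwargs": {
  "motion": [
    [[0.025,-0.012,0.047,0,0,0],[0.05,-0.015,0.093,0,0,0],[0.075,-0.015,0.14,0,0,0.001],[0.1,-0.015,0.186,0,0,0.001],[0.125,-0.015,0.233,0,0,0.001],[0.15,-0.015,0.28,0,0,0.001],[0.175,-0.015,0.326,0,0,0.002],[0.2,-0.015,0.373,0,0,0.002],[0.225,-0.015,0.419,0,0,0.002],[0.25,-0.015,0.466,0,0,0.002]]
  ]
}}

```text
time: 22.0
ee_pos: [444.3, 66.5, 58.4]
ee_rot: [-0.069, 0.967, 0.02, 0.246]
contact_force: [0.7, 0.1, 0.3]
finger_gap: 0.001
grasp_force: 0.0
```

Run:
```python
from h import *
gor(-237,110,58)
s=vision.snapshot("scene")
cv2.imwrite("pics/sc3.png",cv2.resize(s["img"][120:320,180:440],None,fx=3,fy=3))
```

```text
t 22.0 rack XYZ [-276.   109.4   58.4] F [0.7 0.1 0.3]
shift [-0.1361  0.003   0.076 ] turn [ 0.0008 -0.0006 -0.0022]
```

View pics/sc3.png

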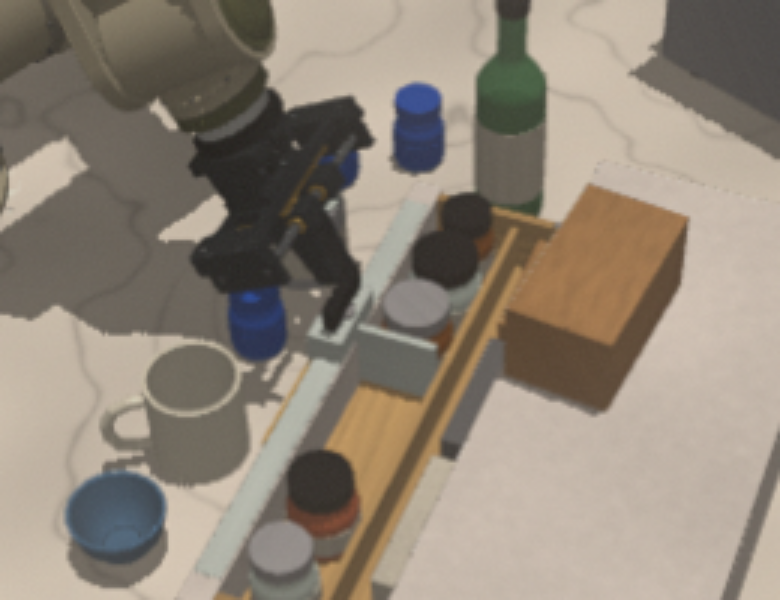

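The fingers are in front of the panel beside the saddle (340,300), the left jars stand snug, and all the other things are where they were. Pushing gently.

Call:
{"fn": "step_arm", "kwargs": {
  "motion": [
    [[-0.012,0,0.007,0,0,0],[-0.025,0,0.014,0,0,0],[-0.039,0,0.022,0,0,0],[-0.053,0,0.03,0,0,0],[-0.067,0,0.037,0,0,0],[-0.081,0,0.045,0,0,0],[-0.095,0,0.053,0,0,0],[-0.109,0,0.061,0,0,0],[-0.122,0,0.068,0,0,0],[-0.136,0,0.076,0,0,0]]
  ]
}}

```text
time: 23.3
ee_pos: [483.0, 71.9, 58.4]
ee_rot: [-0.07, 0.967, 0.02, 0.246]
contact_force: [-1.8, -0.1, 1.3]
finger_gap: 0.0
grasp_force: 1.0
```

Run:
```python
from h import *
gor(-187,110,58)
```

```text
t 23.3 rack XYZ [-236.9  108.9   58.4] F [-1.8 -0.1  1.3]
shift [-0.1746  0.0048  0.0969] turn [ 0.0006 -0.0006 -0.0014]
```

Call:
{"fn": "step_arm", "kwargs": {
  "motion": [
    [[-0.017,0,0.01,0,0,0],[-0.035,0.001,0.019,0,0,0],[-0.052,0.001,0.029,0,0,0],[-0.07,0.002,0.039,0,0,0],[-0.087,0.002,0.048,0,0,0],[-0.105,0.003,0.058,0,0,0],[-0.122,0.003,0.068,0,0,0],[-0.14,0.004,0.078,0,0,0],[-0.157,0.004,0.087,0,0,0],[-0.175,0.005,0.097,0,0,0]]
  ]
}}

```text
time: 24.55
ee_pos: [532.4, 80.4, 58.0]
ee_rot: [-0.07, 0.967, 0.02, 0.246]
contact_force: [-2.0, -1.1, -0.2]
finger_gap: 0.006
grasp_force: 1.1
```

Call:
{"fn": "step_arm", "kwargs": {
  "motion": [
    [[-0.014,0,0.008,0,0,0],[-0.028,0,0.016,0,0,0],[-0.042,0,0.023,0,0,0],[-0.056,0,0.031,0,0,0],[-0.07,0,0.039,0,0,0],[-0.084,0,0.047,0,0,0],[-0.098,0,0.054,0,0,0],[-0.11,0,0.061,0,0,0],[-0.12,0,0.066,0,0,0],[-0.127,0,0.07,0,0,0]]
  ]
}}

```text
time: 25.8
ee_pos: [568.1, 85.7, 57.8]
ee_rot: [-0.07, 0.967, 0.02, 0.246]
contact_force: [-2.1, -1.4, 1.1]
finger_gap: 0.006
grasp_force: 1.1
```

Run:
```python
from h import *
gor(-133,109,58)
```

```text
t 25.8 rack XYZ [-150.8  109.9   57.8] F [-2.1 -1.4  1.1]
shift [-0.0628 -0.0035  0.0332] turn [ 0.0006 -0.0006 -0.0014]
```

Call:
{"fn": "step_arm", "kwargs": {
  "motion": [
    [[-0.007,0,0.004,0,0,0],[-0.014,0,0.008,0,0,0],[-0.02,0,0.011,0,0,0],[-0.026,0,0.014,0,0,0],[-0.031,0,0.017,0,0,0],[-0.036,0,0.02,0,0,0],[-0.041,0,0.023,0,0,0],[-0.046,0,0.025,0,0,0],[-0.049,0,0.027,0,0,0],[-0.052,0,0.028,0,0,0]]
  ]
}}

```text
time: 27.05
ee_pos: [582.6, 87.8, 57.8]
ee_rot: [-0.07, 0.967, 0.02, 0.246]
contact_force: [-2.0, -1.5, 1.4]
finger_gap: 0.003
grasp_force: 1.3
```

Call:
{"fn": "step_arm", "kwargs": {
  "motion": [
    [[-0.001,0,0.0005,0,0,0],[-0.003,0,0.0015,0,0,0],[-0.004,0,0.002,0,0,0],[-0.006,0,0.003,0,0,0],[-0.007,0,0.004,0,0,0],[-0.009,0,0.005,0,0,0],[-0.01,0,0.0055,0,0,0],[-0.0105,0,0.006,0,0,0],[-0.0105,0,0.006,0,0,0],[-0.0105,0,0.006,0,0,0]]
  ]
}}

```text
time: 28.3
ee_pos: [585.0, 88.2, 57.7]
ee_rot: [-0.07, 0.967, 0.02, 0.245]
contact_force: [-6.1, -1.9, 2.9]
finger_gap: 0.002
grasp_force: 3.2
```

Run:
```python
from h import *
gor(-133,109,58)
```

```text
t 28.3 rack XYZ [-133.6  109.9   57.7] F [-6.1 -1.9  2.9]
shift [-0.0028 -0.0036  0.0002] turn [ 0.0006 -0.0009 -0.0014]
```

Call:
{"fn": "step_arm", "kwargs": {
  "motion": [
    [[-0.002,0,0.001,0,0,0],[-0.004,0,0.002,0,0,0],[-0.006,0,0.003,0,0,0],[-0.008,0,0.004,0,0,0],[-0.01,0,0.005,0,0,0],[-0.012,0,0.0065,0,0,0],[-0.014,0,0.0075,0,0,0],[-0.016,0,0.009,0,0,0],[-0.017,0,0.0095,0,0,0],[-0.0175,0,0.0095,0,0,0]]
  ]
}}

```text
time: 29.55
ee_pos: [586.0, 88.6, 57.3]
ee_rot: [-0.071, 0.967, 0.02, 0.242]
contact_force: [-34.7, -14.5, 25.4]
finger_gap: 0.005
grasp_force: 18.5
```

Call:
{"fn": "step_arm", "kwargs": {
  "motion": [
    [[-0.001,0,0.0005,0,0,0],[-0.003,0,0.0015,0,0,0],[-0.004,0,0.002,0,0,0],[-0.006,0,0.003,0,0,0],[-0.007,0,0.004,0,0,0],[-0.009,0,0.005,0,0,0],[-0.01,0,0.0055,0,0,0],[-0.0105,0,0.006,0,0,0],[-0.0105,0,0.006,0,0,0],[-0.0105,0,0.006,0,0,0]]
  ]
}}

```text
time: 30.8
ee_pos: [586.4, 88.8, 57.2]
ee_rot: [-0.071, 0.968, 0.02, 0.24]
contact_force: [-55.1, -21.8, 40.6]
finger_gap: 0.006
grasp_force: 29.0
```

Run:
```python
from h import *
gor(-125,109,58)
```

```text
t 30.8 rack XYZ [-132.2  110.3   57.2] F [-55.1 -21.8  40.6]
shift [-0.027  -0.0052  0.0105] turn [ 0.0013 -0.0043 -0.0013]
```

The drawer is at its hard stop, home. Retreating back and up.

Call:
{"fn": "step_arm", "kwargs": {
  "motion": [
    [[0.035,0,-0.019,0,0,0],[0.075,0,-0.04,0,0,0],[0.12,0,-0.065,0,0,0],[0.15,0,-0.08,0,0,0],[0.12,0,-0.14,0,0,0],[0.08,0,-0.22,0,0,0],[0.03,0,-0.31,0,0,0],[-0.02,0,-0.4,0,0,0],[-0.07,0,-0.49,0,0,0],[-0.12,0,-0.58,0,0,0]]
  ]
}}

```text
time: 32.05
ee_pos: [551.1, 82.7, 200.3]
ee_rot: [-0.07, 0.967, 0.02, 0.246]
contact_force: [0.2, 0.5, -0.2]
finger_gap: 0.005
grasp_force: 0.0
```

Call:
{"fn": "step_arm", "kwargs": {
  "motion": [
    [[0.05,-0.1,-0.03,0,0,0],[0.1,-0.2,-0.06,0,0,0],[0.15,-0.3,-0.09,0,0,0],[0.2,-0.4,-0.12,0,0,0],[0.25,-0.5,-0.15,0,0,0],[0.28,-0.6,-0.17,0,0,0],[0.3,-0.7,-0.18,0,0,0],[0.3,-0.8,-0.18,0,0,0],[0.3,-0.9,-0.18,0,0,0],[0.3,-1.0,-0.18,0,0,0]]
  ]
}}

```text
time: 33.3
ee_pos: [501.3, -178.4, 202.3]
ee_rot: [-0.07, 0.966, 0.02, 0.246]
contact_force: [0.5, 0.0, -0.1]
finger_gap: 0.005
grasp_force: 0.0
```

Run:
```python
from h import *
st=arm.state(); print(st["time"],st["ee_pos"],st["contact_force"])
s=vision.snapshot("top"); w=cloud(s); z=w[...,2]
X=(w[...,:2]-[733.5,-.65])@RX; Y=(w[...,:2]-[733.5,-.65])@RY
m=(z>64)&(z<74)&(X>-180)&(X<-95)&(abs(Y)>80)&(abs(Y)<200); print("panel X",np.percentile(X[m],[1,10,50,90]),m.sum())
m=(z>112)&(z<126)&(X<-105)&(X>-160)&(abs(Y)<130); p=np.column_stack([X,Y])[m].astype(np.float32); print(m.sum(),cv2.minAreaRect(p) if m.sum()>5 else None)
cv2.imwrite("pics/top4.png",cv2.resize(s["img"][140:350,140:490],None,fx=2.28,fy=2.28,interpolation=cv2.INTER_CUBIC))
for t in ("mug","tin","bowl","oil","mill","teabox"):
    o=outline_of("top",t)
    if o: p=w[o[0]["pixels"]]; p=p[~np.isnan(p[:,0])]; print(t,np.median(p[p[:,2]>np.percentile(p[:,2],95)-6],0).round())
```

```text
33.3 [ 501.26142675 -178.36796455  202.27176847] [ 0.49365889  0.02773027 -0.12282731]
panel X [-124.76393413 -123.07587905 -112.78509866 -102.35969879] 1138Traceback (most recent call last):
  File "<stdin>", line 6, in <module>
IndexError: boolean index did not match indexed array along axis 1; size of axis is 1280 but size of corresponding boolean axis is 640
```

Run:
```python
from h import *
s=vision.snapshot("top"); w=cloud(s); z=w[...,2]
X=(w[...,:2]-[733.5,-.65])@RX; Y=(w[...,:2]-[733.5,-.65])@RY
m=(z>112)&(z<126)&(X<-90)&(X>-160)&(abs(Y)<130); p=np.dstack([X,Y])[m].astype(np.float32); print(m.sum(),cv2.minAreaRect(p) if m.sum()>5 else None)
cv2.imwrite("pics/top4.png",cv2.resize(s["img"][140:350,140:490],None,fx=2.28,fy=2.28,interpolation=cv2.INTER_CUBIC))
for t in ("mug","tin","bowl","oil","mill","teabox"):
    o=outline_of("top",t)
    if o: p=w[o[0]["pixels"]]; p=p[~np.isnan(p[:,0])]; print(t,np.median(p[p[:,2]>np.percentile(p[:,2],95)-6],0).round())
```

```text
165 ((-107.20716857910156, -20.737815856933594), (19.76193618774414, 184.400390625), 1.1362665891647339)
mug [406. -86.  82.]
tin [376. 115.  81.]
bowl [ 420. -131.  420.]
oil [497. 255. 230.]
mill [ 611. -328.  177.]
teabox [676.  46. 206.]
```

View pics/top4.png

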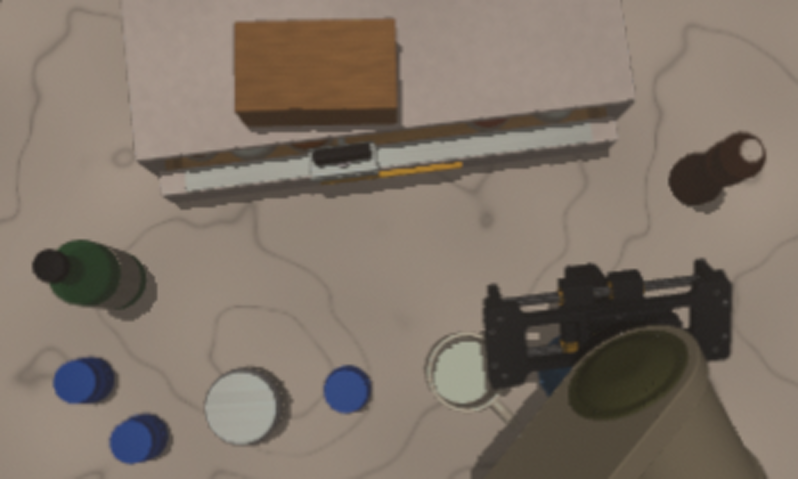

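The final picture shows the drawer home, with its front at rack X = -125. The knob bar (342,154) lies along the front, and the mug, tin, oil, mill and tea box have not moved. The robot touches nothing, so I'm handing in.

```bash
python3 -c "
from h import *
print(finish_job())"
```

```text
the job is handed in; nothing more can be done
None
```

The divider is locked with jar46, jar60 and jar58 snug against the left end, the drawer was then pushed home to its stop, and the job is handed in at about 34 s; the jars were standing before the push but are now hidden inside the case, and the bowl was hidden by the arm in the last picture.

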